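# Slide the drip tray home into the ironing station

## Robot

A 6-joint arm with a two-finger parallel gripper is mounted at the origin on a cart in front of the work surface, level with it; the furniture and walls round the work are solid. World frame = base frame: x ahead of the robot, y to its left, z up, the work surface at z = 0. Lengths are in mm, angles in rad, forces in N, time in s.
With the tool pointing down it reaches from about 375 to 900 mm from the base axis. Payload 3.1 kg.
Tool frame: the origin (TCP) lies at the very end of the fingers, on their centre line; the grasp point (between the pads) lies 19 mm behind it; z points along the fingers, y is the line along which they close (so a half turn about z gives the same grasp; the last joint's range is limited). The gripper opens to 85 mm and grips with 20 to 120 N. Pads are 22 mm wide; open, the fingers measure 114 mm over their backs; the gripper's body (76 mm by 85 mm) begins 54 mm behind the grasp point. The pads swing forward as they close: fully open they stand 13 mm farther back than shut.
Start: joints at [-1.294, 0.527, 1.433, -0, 1.181, -0.178], TCP at [274.57, -561.434, 231.31] pointing down, gripper open.
Joint ranges: [-3.08, 3.08], [-0.75, 2.2], [0.22, 2.44], [-1.43, 4.57], [0, 2.65], [-2.85, 2.85]. Speed limits (rad/s): [2.79, 2.79, 3.14, 3.14, 3.14, 3.14].

## Interface

Orientations are given as a unit quaternion [x, y, z, w].
In Python, from workcell import state, get_image, close_job gives the robot as it stands. The module is installed in compiled form; this text tells all that it offers.
- The arm moves only by the tool servo_tool, never from a script. Its argument "deltas" is a list of rows, each an object with "dp": the shift along the tool's x, y, z in mm, a list of three; "twist": the turn, a rotation vector about the tool's x, y, z in degrees, a list of three; "jaw": the opening, from 0 (shut) to 1 (fully open). In form: [{"dp": [dx, dy, dz], "twist": [ax, ay, az], "jaw": jaw}, ...]. A call has 1 to 8 rows; each row is the pose to reach, as a shift and turn from the pose commanded when the call began, along the tool's axes at that moment; what a row does not reach only later rows make up. A row lasts 1/12 s, in which the tool goes at most 41.7 mm and 7.16 degrees, less where a joint would pass 70% of its speed; a pose out of reach is approached as far as the arm can. A call with a gripper value outside its range is refused whole. The fingers move at their own pace and stop on an object; "squeeze" is the grip in N (left out, the last holds). Time passes only in rows, so rows that repeat a pose let the fingers close. It gives the time, the measured TCP pose, the force, the opening and the grip force at its end, in the units of the state.
- state(): the state, without advancing time (a new reading comes with each control period).
- get_image(name): name is "scene" or "top" or "wrist"; returns a dict with "image" (420x560x3 uint8, red, green, blue), "z_map" (420x560 float32, mm along the optical axis (not along the pixel's ray), 0 where there is no reading), "fx", "fy", "cx", "cy" (pixels), "camera_from_world" (4x4, takes a point from world to camera coordinates); the wrist camera has in their place "hand_eye" (4x4, takes a point from camera to tool coordinates, whose origin is the TCP and whose axes are the flange's). Camera axes: x right, y up, looking along -z (the intrinsics and any distortion apply to the point x, -y, -z); pixel columns grow to the right and rows downward; lengths in mm; the calibration is good to about 2 mm. A picture is of the moment at which its call begins: read the wrist's pose just before it.
- close_job(): hands the job in; it is judged then, once.
The state is a dict: "clock": time; "joint_positions": joint angles; "joint_vel": joint speeds; "joint_torque": joint torques, N m; "eef_pos": TCP position; "tool_rot": TCP orientation; "ft_force": force on the tool from outside, world axes, zero at the start; "ft_torque": the same for the moment, N m; "opening": finger opening in mm; "finger_force": force on a finger pad.
Only numpy, scipy, OpenCV 4.12 (cv2) and the standard library are available. Lean on these libraries where they do the work, as an engineer would, in place of code of your own. Each camera call takes 0.05 s, during which the arm holds its last target. There are 200 camera calls.

## Task

Pick up the drip tray by its orange handle, slide it into the bay in the front of the ironing station, feeling for the guide inside the bay to line it up, and push it gently fully home so that its front panel lies flush against the station. Do not force it, leave it released there, and leave the other things on the worktop where they are.

Things in the scene. Friction and masses are not known exactly. Their poses are not given: they have to be found in the camera images.
- tray_grip (a point): Centre of the drip tray's orange upright handle, half-way up, 30 mm above the tray's underside. The handle is 14 mm thick (y), 28 mm long (x), and reaches from 6 to 54 mm above the underside; grip it across the 14 mm. Axes: x points from the handle towards the tray's nose (the end that goes in first), y to the tray's left, z up.
- tray_panel (a point): Middle of the lower edge of the rear face of the tray's white front panel, at underside height, 36 mm ahead of the handle centre along x; same axes. The panel is 164 mm wide, 6 mm thick and reaches 2 to 42 mm up; its outer face is 30 mm ahead of the handle centre. Its rear face lies against the station's front when home.
- tray_nose (a point): Middle of the lower edge of the tray's nose, 146 mm ahead of the handle centre along x, at underside height. The nose is the front of the pan, 60 mm wide. Same axes as tray_grip.
- tray: The whole drip tray: handle, front panel and, beyond the panel, an open grey pan 110 mm long, 60 mm wide and 24 mm high. Origin: centre of the pan's underside, 91 mm ahead of the handle centre; same axes as tray_grip. Weighs 0.11 to 0.23 kg; stands flat on the worktop at the start.
- bay_mouth (a point): Centre of the bay's mouth at worktop height, in the station's flat front face. Axes: x points straight into the bay, y to the left as one looks in, z up. The mouth is 120 mm wide (60 mm either side) and 34 mm high. The bay is open below, so the tray slides on the worktop itself.
- bay_search (a point): Point 28 mm inside the mouth on its centre line. Out of sight inside are two fixed guide walls along x, 63 mm apart, 3 to 31 mm high and 4 mm thick; the 60 mm pan goes between them. The pair sits off the centre line by an unknown 0 to 22 mm, to either side. The left wall begins 10 mm inside; here the nose can be moved left until it touches it.
- bay_right (a point): Point 45 mm inside the mouth on its centre line: at this depth the right guide wall begins, with a blunt end that stops a tray which is not lined up along the left wall. Same axes as bay_mouth.
- bay_end (a point): Point 110 mm inside the mouth on its centre line; same axes. The nose reaches this depth when the tray is home and its front panel flush. From 102 mm on the nose pushes a switch plunger (20 mm wide, in the middle between the guides) which resists with about 4 N, gives way all along and does not spring back.
- station: White base of an ironing station (fixed), 220 mm wide, 150 mm deep, 68 mm high at the front, with a dark ribbed rest on top and, from 82 mm behind the front, a blue tank, 110 mm high with its caps. Origin and axes as bay_mouth. Station and guides are thin plastic: more than 20 N between tray and station, in any direction, damages them.
- soap_bar: Bystander: yellowish block of laundry soap, 80x98x30 mm, origin under its centre.
- scrub_brush: Bystander: wooden scrub brush lying on its bristles, 73x148x44 mm, origin under its centre.
- wash_timer: Bystander: red wind-up timer with white dial, 60x67x62 mm, origin under its centre.
- wash_notes: Bystander: black notebook, 148x110x16 mm, origin under its centre.

How it is judged (in metres and radians):
On the way:
1. the tray's nose is inside the bay, at least 15 mm past the mouth (x of tray_nose in the frame of bay_mouth above 0.015 m and z of tray_nose in the frame of bay_mouth below 0.012 m and y of tray_nose in the frame of bay_mouth between -0.032 and 0.032 m), for 0.1 s.
At the end, for the whole second after the job is handed in: The tray stands flat on the worktop, fully in the bay: the rear face of its front panel within 3 mm of the station's front face, square to it within 0.05 rad, within 26 mm of the mouth's centre sideways, released and at rest (x of tray_panel in the frame of bay_mouth above -0.003 m and y of tray_panel in the frame of bay_mouth between -0.026 and 0.026 m and angle between the x axis of tray_panel and the x axis of bay_mouth, either way round below 0.05 rad and angle between tray_panel's own z axis and vertical below 0.05 rad and height (world z) of tray_panel below 0.004 m and linear speed of tray below 0.01 m/s); the robot touches nothing.
It fails at once if the tray pressed against the station or its guides with more than 20 N (contact force between tray and station above 20 N).
It fails at once if a bystander (soap bar, scrub brush, timer or notebook) moved by more than 30 mm (distance of any of soap_bar, scrub_brush, wash_timer, wash_notes from where it was at the start of the episode above 0.03 m).
It also fails if it takes over 72 s, if anything falls off the work surface, if the arm or the gripper's body presses on something with over 40 N, if the wrist force passes 120 N, or if a joint passes its speed limit or range.

## Working session

There is one attempt and no reset: what is moved stays moved. The work goes in short steps, Python scripts to look and compute and a tool call to move; the robot and the scene stay as the last step left them, time stands still between calls to the robot, and variables do not carry over. Pictures are saved under pics/ and viewed, at most 10 in all, crops included, and the job is handed in when it is done.

Besides the shell and the picture viewer there is one more tool, called after "Emit:" by a JSON object that holds its "op" and its "data". servo_tool: Moves the arm, as the interface text tells. Its arguments: {"type":"object","properties":{"deltas":{"type":"array","items":{"type":"object","properties":{"dp":{"type":"array","items":{"type":"number"}},"twist":{"type":"array","items":{"type":"number"}},"jaw":{"type":"number"}}}},"squeeze":{"type":"number"}},"required":["deltas"]}

```bash
mkdir -p pics; cat > h.py <<'E'
import numpy as np, cv2
from workcell import state, get_image, close_job
def cloud(d):
    h,w=d["z_map"].shape; u,v=np.meshgrid(np.arange(w),np.arange(h)); z=d["z_map"]
    pc=np.stack([(u-d["cx"])/d["fx"]*z,-(v-d["cy"])/d["fy"]*z,-z,np.ones_like(z)],-1)
    P=pc@np.linalg.inv(d["camera_from_world"]).T
    P=P[...,:3]; P[z==0]=np.nan
    return P
E
python3 - <<'E'
from h import *
s=state(); print(s)
for n in("top","scene"):
    d=get_image(n); np.save(n+".npy",d,allow_pickle=True); print([k for k in d],d["fx"],d["cx"],np.round(d["camera_from_world"],3))
    cv2.imwrite(f"pics/{n}0.png",d["image"][...,::-1])
E
```

```text
{'clock': 0.0, 'joint_positions': array([-1.29450307e+00,  5.28485012e-01,  1.43393002e+00,  1.05185261e-05,
        1.18138998e+00, -1.78504427e-01]), 'joint_vel': array([-0.00049661, -0.00014605, -0.00164401,  0.00131343,  0.00058867,
       -0.00118851]), 'joint_torque': array([-3.54888307e-04, -4.42355347e+01, -1.78024864e+01, -1.00816301e-04,
        8.47014278e-03,  1.96116241e-05]), 'eef_pos': array([ 274.37501343, -560.74339604,  230.31322722]), 'tool_rot': array([ 9.74255961e-01,  2.25442009e-01, -4.92069602e-05, -1.10509538e-03]), 'ft_force': array([ 1.21319803,  0.28950702, -0.227108  ]), 'ft_torque': array([ 0.00069859, -0.02000945, -0.02286866]), 'finger_force': 0.0, 'opening': 85.5042654538093}
['image', 'z_map', 'fx', 'fy', 'cx', 'cy', 'camera_from_world'] 509.8721564353433 271.35156227773894 [[ 4.230000e-01 -9.060000e-01 -1.000000e-03 -2.304600e+02]
 [ 7.070000e-01  3.300000e-01  6.260000e-01 -4.227260e+02]
 [-5.670000e-01 -2.650000e-01  7.800000e-01 -1.731079e+03]
 [ 0.000000e+00  0.000000e+00  0.000000e+00  1.000000e+00]]
['image', 'z_map', 'fx', 'fy', 'cx', 'cy', 'camera_from_world'] 409.59058476683276 287.6102855102552 [[-4.780000e-01 -8.780000e-01 -7.000000e-03  2.505420e+02]
 [ 3.350000e-01 -1.890000e-01  9.230000e-01 -2.469750e+02]
 [-8.120000e-01  4.390000e-01  3.850000e-01 -1.018038e+03]
 [ 0.000000e+00  0.000000e+00  0.000000e+00  1.000000e+00]]
```

View pics/top0.png

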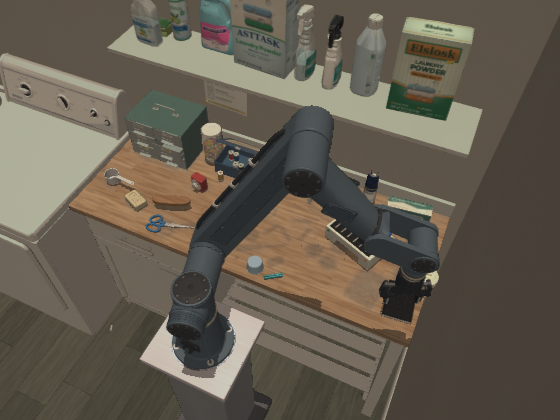

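View pics/scene0.png

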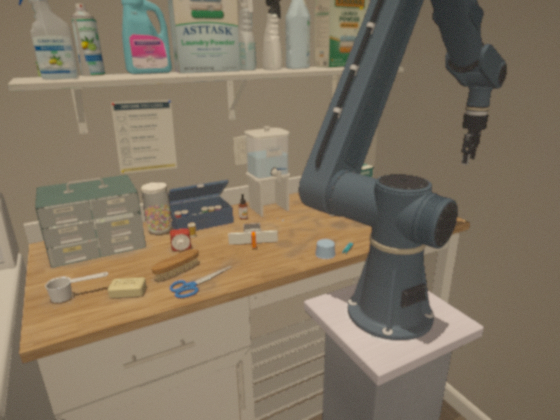

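The scene view shows the tray at about (253,238), with its orange handle facing the camera. The station is behind it at (268,185). In the top view the arm hides both.

```bash
python3 - <<'E'
from h import *
d=np.load("scene.npy",allow_pickle=True).item(); P=cloud(d); im=d["image"]
c=im[120:270,150:380,::-1]; cv2.imwrite("pics/crop1.png",cv2.resize(c,None,fx=3.4,fy=3.4,interpolation=cv2.INTER_CUBIC))
hsv=cv2.cvtColor(im,cv2.COLOR_RGB2HSV)
m=(hsv[...,0]<14)&(hsv[...,1]>170)&(hsv[...,2]>130); m[:225]=0;m[255:]=0;m[:,240:270]&=True;m[:,:240]=0;m[:,270:]=0
print(np.argwhere(m)[:, ::-1].tolist()); print(np.round(P[m]).tolist()[:60])
for v in range(228,246,2): print(v,[np.round(P[v,u]).astype(int).tolist() for u in range(228,280,6) if P[v,u,0]==P[v,u,0]])
print('station')
for v in range(170,216,4): print(v,[np.round(P[v,u]).astype(int).tolist() for u in range(244,294,6) if P[v,u,0]==P[v,u,0]])
E
```

```text
[[252, 235], [252, 236], [252, 237], [254, 237], [252, 238], [254, 238], [252, 239], [254, 239], [252, 240], [253, 240], [254, 240], [252, 241], [252, 242], [255, 242], [252, 243], [253, 243], [255, 243], [252, 245], [255, 246], [254, 247]]
[[474.0, 157.0, 53.0], [477.0, 156.0, 47.0], [477.0, 156.0, 44.0], [472.0, 151.0, 45.0], [474.0, 157.0, 42.0], [474.0, 150.0, 40.0], [474.0, 158.0, 39.0], [472.0, 152.0, 38.0], [472.0, 159.0, 36.0], [471.0, 156.0, 36.0], [473.0, 151.0, 34.0], [476.0, 157.0, 30.0], [473.0, 158.0, 28.0], [474.0, 148.0, 25.0], [474.0, 158.0, 24.0], [470.0, 156.0, 25.0], [470.0, 149.0, 24.0], [478.0, 157.0, 15.0], [472.0, 149.0, 12.0], [476.0, 151.0, 7.0]]
228 [[673, 166, 0], [660, 148, 1], [651, 128, 0], [625, 115, 7], [621, 94, 4], [611, 74, 4], [602, 55, 3], [599, 32, -1], [585, 15, 1]]
230 [[659, 172, -2], [650, 152, -3], [635, 135, 0], [611, 122, 7], [605, 101, 4], [594, 82, 4], [586, 63, 3], [580, 42, 1], [572, 22, 0]]
232 [[642, 178, -1], [632, 159, -1], [615, 143, 2], [525, 157, 42], [490, 150, 55], [508, 120, 41], [496, 104, 42], [493, 84, 39], [484, 66, 38]]
[... 1927 characters left out ...]
7], [805, 19, 46], [747, 18, 65], [705, 12, 77], [814, -65, 28], [812, -92, 23], [763, -95, 39], [707, -93, 57], [827, -186, 1]]
202 [[714, 82, 71], [812, 17, 26], [747, 19, 48], [704, 13, 62], [811, -63, 11], [805, -88, 8], [756, -91, 25], [711, -95, 39], [779, -160, 4]]
206 [[715, 83, 55], [809, 19, 10], [746, 20, 32], [711, 10, 42], [799, -57, -1], [778, -75, 2], [765, -95, 3], [712, -95, 22], [751, -144, -2]]
210 [[714, 84, 39], [790, 27, 1], [751, 18, 13], [704, 14, 29], [758, -37, -1], [743, -57, 1], [729, -76, 2], [706, -92, 7], [709, -121, 0]]
214 [[718, 83, 22], [755, 43, 0], [745, 22, -1], [707, 13, 11], [720, -19, -1], [709, -40, -1], [694, -58, 1], [684, -80, 0], [675, -101, -1]]
```

View pics/crop1.png

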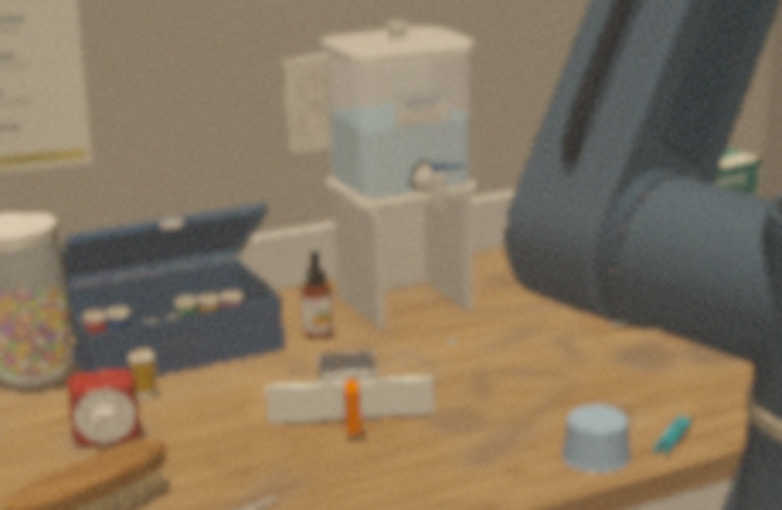

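The crop confirms the tray panel and the orange handle end at full-image (253,240). The station must be behind the arm, near (350,240) in the top view.

```bash
python3 - <<'E'
from h import *
d=np.load("top.npy",allow_pickle=True).item(); P=cloud(d); im=d["image"]
c=im[160:330,290:460,::-1]; cv2.imwrite("pics/crop2.png",cv2.resize(c,None,fx=3.5,fy=3.5,interpolation=cv2.INTER_CUBIC))
for v in range(210,275,5): print(v,[(u,*np.round(P[v,u]).astype(int).tolist()) for u in range(322,400,6) if P[v,u,0]==P[v,u,0]])
s=np.load("scene.npy",allow_pickle=True).item(); Q=cloud(s)
# tray panel fit from scene
m=np.zeros(Q.shape[:2],bool); m[232:246,225:282]=1
q=Q[m]; q=q[(q[:,2]>8)&(q[:,2]<38)&(q[:,0]>480)&(q[:,0]<550)]
q=q[abs((q-[513,139,0])@[.941,-.338,0])<8]
c=q.mean(0); w,V=np.linalg.eigh(np.cov(q[:,:2].T)); t=V[:,1]*np.sign(V[1,1]); e=(q[:,:2]-c[:2])@t
print("panel",len(q),c,t,np.degrees(np.arctan2(-t[0],t[1])),np.percentile(e,[1,99]), c[:2]+t*(np.percentile(e,[1,99]).mean()))
E
```

```text
210 [(322, 153, -315, 685), (328, 154, -329, 691), (334, 159, -342, 692), (340, 162, -355, 696), (346, 166, -368, 699), (352, 172, -381, 698), (358, 193, -391, 680), (364, 208, -402, 669), (370, 224, -414, 657), (376, 247, -425, 638), (382, 279, -436, 608), (388, 286, -450, 608), (394, 296, -463, 603)]
215 [(322, 668, -168, 6), (328, 156, -330, 671), (334, 159, -344, 674), (340, 161, -357, 679), (346, 163, -371, 685), (352, 170, -384, 683), (358, 185, -395, 672), (364, 200, -406, 662), (370, 212, -418, 655), (376, 229, -430, 641), (382, 255, -441, 618), (388, 267, -455, 611), (394, 291, -467, 590)]
220 [(322, 650, -176, -1), (328, 653, -200, 9), (334, 615, -234, 71), (340, 163, -359, 660), (346, 166, -373, 663), (352, 175, -385, 659), (358, 182, -398, 658), (364, 193, -410, 652), (370, 203, -422, 648), (376, 223, -434, 631), (382, 237, -447, 621), (388, 251, -459, 612), (394, 293, -471, 570)]
225 [(322, 626, -185, -1), (328, 584, -221, 68), (334, 589, -243, 74), (340, 605, -262, 67), (346, 172, -374, 637), (352, 173, -388, 644), (358, 184, -400, 637), (364, 187, -413, 641), (370, 199
[... 2181 characters left out ...]
 -254, -4), (328, 456, -276, 4), (334, 468, -296, 0), (340, 475, -317, 4), (346, 486, -337, 1), (352, 493, -358, 5), (358, 509, -377, -5), (364, 503, -400, 18), (370, 505, -421, 29), (376, 528, -440, 10), (382, 542, -460, 3), (388, 553, -480, 1), (394, 564, -500, -1)]
270 [(322, 428, -263, 0), (328, 435, -284, 4), (334, 450, -303, -5), (340, 455, -324, 2), (346, 465, -345, 2), (352, 471, -365, 7), (358, 488, -385, -4), (364, 495, -405, -1), (370, 507, -425, -5), (376, 509, -446, 6), (382, 519, -466, 5), (388, 531, -487, 2), (394, 539, -507, 4)]
panel 364 [513.63014806 138.4728669   23.03160828] [0.35722565 0.93401811] -20.92991109446289 [-81.70641837  80.59987311] [513.43250489 137.95610024]
```

View pics/crop2.png

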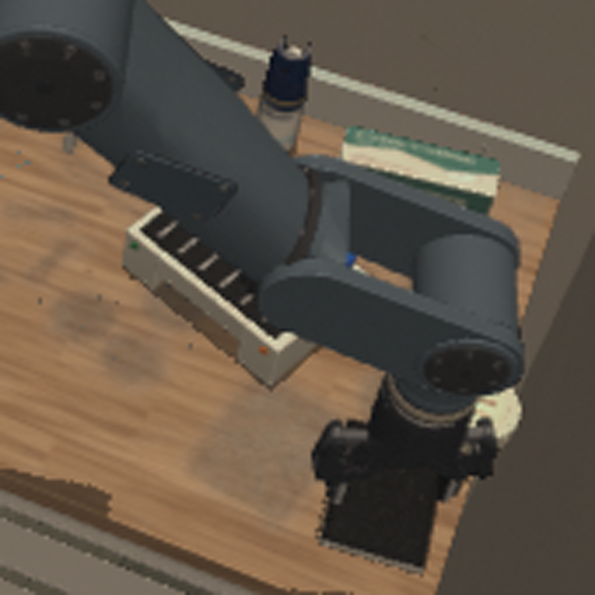

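The tray handle centre is at about (486,148.5), yaw -20.9°. Its panel measures 162 mm wide against a nominal 164. The station front runs from (573,-229) to (505,-421), so its yaw is about -20°. I'll move over the handle first, which also clears the top camera's view of the station.

Emit:
{"op": "servo_tool", "data": {"deltas": [{"dp":[200,-218,0],"twist":[0,0,19],"jaw":1},{"dp":[200,-218,0],"twist":[0,0,19],"jaw":1},{"dp":[200,-218,0],"twist":[0,0,19],"jaw":1},{"dp":[200,-218,0],"twist":[0,0,19],"jaw":1},{"dp":[200,-218,0],"twist":[0,0,19],"jaw":1},{"dp":[200,-218,0],"twist":[0,0,19],"jaw":1},{"dp":[200,-218,0],"twist":[0,0,19],"jaw":1},{"dp":[200,-218,0],"twist":[0,0,19],"jaw":1}], "squeeze": 40}}

```text
clock: 0.77
eef_pos: [357.7, -269.9, 230.6]
tool_rot: [0.998, 0.064, -0.001, -0.004]
ft_force: [0.4, 0.5, -0.7]
opening: 85.2
finger_force: 0.0
```

Emit:
{"op": "servo_tool", "data": {"deltas": [{"dp":[125,-280,0],"twist":[0,0,28],"jaw":1},{"dp":[125,-280,0],"twist":[0,0,28],"jaw":1},{"dp":[125,-280,0],"twist":[0,0,28],"jaw":1},{"dp":[125,-280,0],"twist":[0,0,28],"jaw":1},{"dp":[125,-280,0],"twist":[0,0,28],"jaw":1},{"dp":[125,-280,0],"twist":[0,0,28],"jaw":1},{"dp":[125,-280,0],"twist":[0,0,28],"jaw":1},{"dp":[125,-280,0],"twist":[0,0,28],"jaw":1}]}}

```text
clock: 1.43
eef_pos: [448.4, 17.4, 231.3]
tool_rot: [0.983, -0.182, -0.0, -0.0]
ft_force: [1.1, -1.1, -0.1]
opening: 85.3
finger_force: 0.0
```

```bash
python3 - <<'E'
from h import *
s=state(); print(s["eef_pos"],s["tool_rot"],s["joint_positions"])
d=get_image("top"); np.save("top1.npy",d,allow_pickle=True); P=cloud(d)
w=get_image("wrist"); w["eef"]=s["eef_pos"];w["rot"]=s["tool_rot"]; np.save("wrist1.npy",w,allow_pickle=True)
a=cv2.resize(d["image"][180:330,290:460,::-1],(400,353)); b=cv2.resize(w["image"][...,::-1],(400,300))
o=np.zeros((353,800,3),np.uint8);o[:,:400]=a;o[:300,400:]=b; cv2.imwrite("pics/c3.png",o)
# station front: points z 8..62 near front
n=np.array([.942,-.335]); c0=np.array([539,-325])
q=P[...,:].reshape(-1,3); r=(q[:,:2]-c0)@n; l=(q[:,:2]-c0)@np.array([.335,.942])
m=(abs(r)<15)&(abs(l)<130)&(q[:,2]>38)&(q[:,2]<62); p=q[m]
for _ in range(4):
    c=p[:,:2].mean(0); W,V=np.linalg.eigh(np.cov(p[:,:2].T)); t=V[:,1]*np.sign(V[1,1]); nn=np.array([t[1],-t[0]]); e=(p[:,:2]-c)@nn; p=p[abs(e)<6]
e=(p[:,:2]-c)@t; lo,hi=np.percentile(e,[0.5,99.5]); print(len(p),c,"yaw",np.degrees(np.arctan2(-t[0],t[1])),lo,hi,"mid",c+t*(lo+hi)/2)
E
```

```text
[448.38686078  17.44928059 231.25960398] [ 9.83350561e-01 -1.81718662e-01 -1.87878562e-05 -3.85852302e-05] [-2.11117557e-01  2.91383433e-01  1.85697696e+00  9.07990665e-05
  9.93272017e-01  1.72509706e+00]
172 [ 538.89431003 -314.37384203] yaw -22.566360220559673 -109.1928453062202 109.57936969589383 mid [ 538.96847502 -314.19537683]
```

View pics/c3.png

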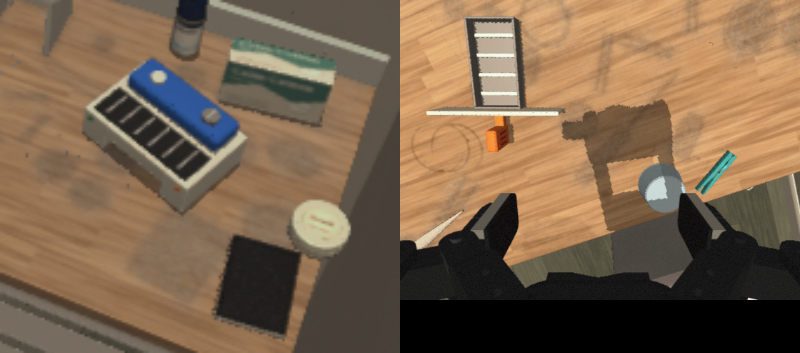

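The top view (left) now shows the whole station: a white front with the dark mouth, the blue tank behind, and the notebook to the lower right. The wrist view (right) shows the tray square to the tool, with the handle at about (497,137) in the composite. I'll refine the tray pose from the wrist depth.

```bash
cat >> h.py <<'E'
from scipy.spatial.transform import Rotation as R
def wcloud(w):
    h,ww=w["z_map"].shape; u,v=np.meshgrid(np.arange(ww),np.arange(h)); z=w["z_map"]
    pc=np.stack([(u-w["cx"])/w["fx"]*z,-(v-w["cy"])/w["fy"]*z,-z,np.ones_like(z)],-1)
    t=(pc@np.array(w["hand_eye"]).T)[...,:3]
    P=t@R.from_quat(w["rot"]).as_matrix().T+w["eef"]; P[z==0]=np.nan
    return P
def line(p):
    for _ in range(4):
        c=p[:,:2].mean(0); W,V=np.linalg.eigh(np.cov(p[:,:2].T)); t=V[:,1]*np.sign(V[1,1]); e=(p[:,:2]-c)@[t[1],-t[0]]; p=p[abs(e)<5]
    e=(p[:,:2]-c)@t; lo,hi=np.percentile(e,[.5,99.5]); return len(p),c+t*(lo+hi)/2,hi-lo,np.degrees(np.arctan2(-t[0],t[1]))
E
python3 - <<'E'
from h import *
w=np.load("wrist1.npy",allow_pickle=True).item(); P=wcloud(w); hsv=cv2.cvtColor(w["image"],cv2.COLOR_RGB2HSV)
m=(hsv[...,0]<14)&(hsv[...,1]>170)&(hsv[...,2]>130)
p=P[m]; top=p[p[:,2]>49]; print("table z",np.nanmedian(P[250:260,150:200,2]), "handle",len(p),np.nanmax(p[:,2]),"top",len(top),cv2.minAreaRect(top[:,:2].astype(np.float32)))
q=P.reshape(-1,3); k=(abs(q[:,2]-42)<4)&(np.hypot(q[:,0]-516,q[:,1]-137)<100)&(abs((q[:,:2]-[516,137])@[.934,-.357])<9); print("panel top",line(q[k]))
E
```

```text
table z -1.9225560602914982 handle 319 53.46833985879181 top 201 ((485.4956359863281, 143.39663696289062), (13.100966453552246, 27.370227813720703), 68.92861938476562)
panel top (1155, array([516.30495954, 131.68995223]), np.float64(160.74007616548374), np.float64(-21.20243436159236))
```

```bash
python3 - <<'E'
from h import *
s=state(); print(s["clock"],s["eef_pos"],s["tool_rot"])
w=get_image("wrist"); w["eef"]=s["eef_pos"];w["rot"]=s["tool_rot"];P=wcloud(w); hsv=cv2.cvtColor(w["image"],cv2.COLOR_RGB2HSV)
m=(hsv[...,0]<14)&(hsv[...,1]>170)&(hsv[...,2]>130)
p=P[m]; top=p[p[:,2]>49]; r=cv2.minAreaRect(top[:,:2].astype(np.float32)); print(r)
T=R.from_quat(s["tool_rot"]).as_matrix(); print("tool delta",T.T@(np.array([*r[0],17])-s["eef_pos"]))
q=P.reshape(-1,3); k=(abs(q[:,2]-42)<4)&(np.hypot(q[:,0]-516,q[:,1]-137)<100)&(abs((q[:,:2]-[516,137])@[.934,-.357])<9); print("panel top",line(q[k]))
E
```

```text
1.5333 [448.85096138  20.10243867 231.25750729] [ 9.84039626e-01 -1.77947647e-01  1.87207184e-04 -7.83701848e-04]
((486.7501220703125, 150.2275848388672), (13.443981170654297, 27.223390579223633), 68.7751693725586)
tool delta [ -10.09203007 -134.81216876  214.47379691]
panel top (1251, array([517.48880501, 138.49881855]), np.float64(161.2553599680582), np.float64(-21.03103347000595))
```

Emit:
{"op": "servo_tool", "data": {"deltas": [{"dp":[-10,-134,60],"twist":[0,0,0],"jaw":1},{"dp":[-10,-134,60],"twist":[0,0,0],"jaw":1},{"dp":[-10,-134,60],"twist":[0,0,0],"jaw":1},{"dp":[-10,-134,60],"twist":[0,0,0],"jaw":1},{"dp":[-10,-134,100],"twist":[0,0,0],"jaw":1},{"dp":[-10,-134,130],"twist":[0,0,0],"jaw":1},{"dp":[-10,-134,130],"twist":[0,0,0],"jaw":1},{"dp":[-10,-134,130],"twist":[0,0,0],"jaw":1}]}}

```text
clock: 2.25
eef_pos: [485.7, 142.8, 100.1]
tool_rot: [0.983, -0.183, -0.002, 0.001]
ft_force: [0.4, -0.7, 0.0]
opening: 85.7
finger_force: 0.0
```

```bash
cat > m.py <<'E'
from h import *
s=state(); print(s["clock"],s["eef_pos"],s["tool_rot"])
w=get_image("wrist"); w["eef"]=s["eef_pos"];w["rot"]=s["tool_rot"];P=wcloud(w); hsv=cv2.cvtColor(w["image"],cv2.COLOR_RGB2HSV)
m=(hsv[...,0]<14)&(hsv[...,1]>170)&(hsv[...,2]>130)
p=P[m]; top=p[p[:,2]>46]; r=cv2.minAreaRect(top[:,:2].astype(np.float32)); print(r)
T=R.from_quat(s["tool_rot"]).as_matrix(); print("tool delta",T.T@(np.array([*r[0],17])-s["eef_pos"]))
E
python3 m.py
```

```text
2.25 [485.65884076 142.7731957  100.06584871] [ 9.83196908e-01 -1.82532484e-01 -2.28087528e-03  7.27823161e-04]
((487.20550537109375, 150.6031036376953), (13.238377571105957, 27.182594299316406), 68.92005157470703)
tool delta [-1.01634834 -8.05133357 83.05286218]
```

Emit:
{"op": "servo_tool", "data": {"deltas": [{"dp":[-1,-8,10],"twist":[0,0,0],"jaw":1},{"dp":[-1,-8,40],"twist":[0,0,0],"jaw":1},{"dp":[-1,-8,65],"twist":[0,0,0],"jaw":1},{"dp":[-1,-8,83],"twist":[0,0,0],"jaw":1},{"dp":[-1,-8,83],"twist":[0,0,0],"jaw":1},{"dp":[-1,-8,83],"twist":[0,0,0],"jaw":0.6},{"dp":[-1,-8,83],"twist":[0,0,0],"jaw":0.2},{"dp":[-1,-8,83],"twist":[0,0,0],"jaw":0}], "squeeze": 50}}

```text
clock: 2.97
eef_pos: [490.1, 152.2, 20.0]
tool_rot: [0.983, -0.182, 0.002, -0.001]
ft_force: [-0.1, -1.0, -0.1]
opening: 51.6
finger_force: 0.0
```

Emit:
{"op": "servo_tool", "data": {"deltas": [{"dp":[0,0,0],"twist":[0,0,0],"jaw":0},{"dp":[0,0,0],"twist":[0,0,0],"jaw":0},{"dp":[0,0,0],"twist":[0,0,0],"jaw":0},{"dp":[0,0,0],"twist":[0,0,0],"jaw":0}]}}

```text
clock: 3.3
eef_pos: [488.8, 152.0, 19.1]
tool_rot: [0.983, -0.182, 0.001, -0.0]
ft_force: [-1.1, -0.9, 6.2]
opening: 13.3
finger_force: 49.4
```

Emit:
{"op": "servo_tool", "data": {"deltas": [{"dp":[0,0,-15],"twist":[0,0,0],"jaw":0},{"dp":[0,0,-40],"twist":[0,0,0],"jaw":0},{"dp":[0,0,-65],"twist":[0,0,0],"jaw":0},{"dp":[0,0,-85],"twist":[0,0,0],"jaw":0},{"dp":[2,15,-90],"twist":[0,0,0],"jaw":0},{"dp":[4,40,-90],"twist":[0,0,0],"jaw":0},{"dp":[6,70,-90],"twist":[0,0,0],"jaw":0},{"dp":[8,100,-90],"twist":[0,0,0],"jaw":0}], "squeeze": 80}}

```text
clock: 3.97
eef_pos: [459.6, 55.4, 108.4]
tool_rot: [0.984, -0.181, -0.0, -0.0]
ft_force: [0.4, -0.7, -2.3]
opening: 12.9
finger_force: 78.2
```

Emit:
{"op": "servo_tool", "data": {"deltas": [{"dp":[2,35,0],"twist":[0,0,0],"jaw":0},{"dp":[4,70,0],"twist":[0,0,0],"jaw":0},{"dp":[6,105,0],"twist":[0,0,0],"jaw":0},{"dp":[8,140,0],"twist":[0,0,0],"jaw":0},{"dp":[10,175,0],"twist":[0,0,0.5],"jaw":0},{"dp":[12,210,0],"twist":[0,0,0.5],"jaw":0},{"dp":[14,240,0],"twist":[0,0,1],"jaw":0},{"dp":[16,260,0],"twist":[0,0,1],"jaw":0}]}}

```text
clock: 4.63
eef_pos: [381.5, -195.3, 108.2]
tool_rot: [0.981, -0.192, 0.0, 0.0]
ft_force: [1.1, -0.4, -2.4]
opening: 13.1
finger_force: 78.2
```

Emit:
{"op": "servo_tool", "data": {"deltas": [{"dp":[0,15,0],"twist":[0,0,0],"jaw":0},{"dp":[0,30,0],"twist":[0,0,0],"jaw":0},{"dp":[0,40,0],"twist":[0,0,0],"jaw":0},{"dp":[0,40,0],"twist":[0,0,0],"jaw":0},{"dp":[0,40,0],"twist":[0,0,0],"jaw":0},{"dp":[0,40,0],"twist":[0,0,0],"jaw":0}]}}

```text
clock: 5.13
eef_pos: [367.2, -228.8, 108.2]
tool_rot: [0.982, -0.19, -0.0, -0.0]
ft_force: [0.1, 0.3, -1.9]
opening: 12.9
finger_force: 78.2
```

```bash
python3 - <<'E'
from h import *
get_image("wrist")
s=state(); print(s["clock"],s["eef_pos"],s["tool_rot"],s["opening"],s["ft_force"],s["joint_positions"])
w=get_image("wrist"); w["eef"]=s["eef_pos"];w["rot"]=s["tool_rot"]; np.save("wrist2.npy",w,allow_pickle=True); d=get_image("top"); np.save("top2.npy",d,allow_pickle=True)
P=wcloud(w)
o=np.zeros((353,800,3),np.uint8);o[:,:400]=cv2.resize(d["image"][180:330,290:460,::-1],(400,353));o[:300,400:]=cv2.resize(w["image"][...,::-1],(400,300)); cv2.imwrite("pics/c4.png",o)
E
```

```text
5.1833 [ 367.28017116 -228.70910949  108.2248349 ] [ 9.81816314e-01 -1.89832508e-01 -4.24225830e-04 -4.05281815e-04] 13.05788796688062 [ 0.2263694  -0.18906703 -1.72736488] [-8.16512767e-01  5.01867429e-01  2.01731591e+00  2.74523175e-04
  6.23571738e-01  1.13604377e+00]
```

View pics/c4.png

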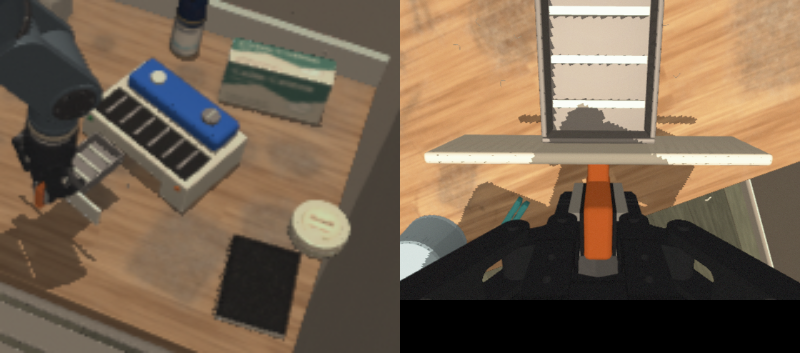

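The tray is held level. The wrist view shows the handle at (598,210) in the composite, with the panel level at row 155. The station is outside the wrist view, so I'll refine its pose from the top and scene depth.

```bash
python3 - <<'E'
from h import *
w=np.load("wrist2.npy",allow_pickle=True).item(); P=wcloud(w); T=R.from_quat(w["rot"]).as_matrix()
t=(P-w["eef"])@T; q=t.reshape(-1,3); 
k=(q[:,0]>15)&(q[:,0]<50)&(abs(q[:,1])<95)&(q[:,2]<-15)&(q[:,2]>-35); p=q[k]; print("panel in tool: z",np.median(p[:,2]),line(p*[1,1,1]), np.percentile(p[:,0],[2,50,98]))
k=(q[:,0]>45)&(q[:,0]<130)&(abs(q[:,1])<45)&(q[:,2]>-15)&(q[:,2]<0); p=q[k]; 
for a in (60,80,100,120): 
  pp=p[abs(p[:,0]-a)<6]; 
  if len(pp): print("rim",a,len(pp),pp[:,1].min(),pp[:,1].max(),np.median(pp[pp[:,1]>0][:,2]),np.median(pp[pp[:,1]<0][:,2]))
n=np.array([.923,-.384]); t_=np.array([.384,.923]); c0=np.array([539,-314])
ims=[("top1",np.load("top1.npy",allow_pickle=True).item()),("top2",np.load("top2.npy",allow_pickle=True).item())]+[("top",get_image("top")) for _ in range(4)]+[("scene",get_image("scene")) for _ in range(3)]
acc=[]
for nm,d in ims:
    q=cloud(d).reshape(-1,3); r=(q[:,:2]-c0)@n; l=(q[:,:2]-c0)@t_
    m=(abs(r)<15)&(abs(l)<125)&(q[:,2]>38)&(q[:,2]<60)
    if nm=="scene": m=(abs(r)<20)&(abs(l)<125)&(q[:,2]>8)&(q[:,2]<60)
    print(nm,m.sum(), line(q[m]) if m.sum()>30 else "")
    m=(r>5)&(r<75)&(abs(l)<130)&(q[:,2]>58)&(q[:,2]<85); 
    if m.sum()>30 and nm!="top": print("  topface",m.sum(),cv2.minAreaRect(q[m][:,:2].astype(np.float32)))
    m=(r>60)&(r<180)&(abs(l)<130)&(q[:,2]>92)&(q[:,2]<108);
    if m.sum()>30: print("  tank",m.sum(),line(q[m])[1:])
E
```

```text
panel in tool: z -20.876436406922345 (9801, array([32.20999867, -0.31326455]), np.float64(159.89038878721283), np.float64(0.33294717845797617)) [28.72884243 32.47256677 34.70880568]
rim 60 653 -30.15480371151489 30.03970052434214 -3.1645391400742238 -3.0845641975919467
rim 80 746 -30.102745034665695 30.311261967943842 -3.0093234217119638 -3.0587308304146785
rim 100 588 -30.058990129248638 30.21314677929785 -3.0218700745764275 -3.111908666997566
top1 177 (156, array([ 538.75703057, -314.10304246]), np.float64(218.79444871069228), np.float64(-22.814824529726746))
  topface 884 ((575.7902221679688, -329.3118591308594), (224.70811462402344, 69.68901824951172), 67.50833129882812)
  tank 548 (array([ 639.59935635, -354.40991712]), np.float64(179.13532778640226), np.float64(-21.9373023821825))
top2 173 (156, array([ 538.08777742, -315.72281081]), np.float64(213.99253693311482), np.float64(-22.113068717944042))
  topface 860 ((575.741455078125, -329.5242004394531), (225.5054168701172, 69.47845458984375), 67.51947021484375)
  tank 548 (array([ 638.71190225, -356.07733393]), np.float64(182.042
[... 301 characters left out ...]
37.49567975, -316.9847983 ]), np.float64(209.89933236299277), np.float64(-22.31852173636232))
  tank 528 (array([ 638.07965347, -356.78556625]), np.float64(181.94247376032752), np.float64(-22.75510311815416))
top 173 (159, array([ 538.12644433, -315.94837083]), np.float64(214.99224953015468), np.float64(-22.355956277960043))
  tank 526 (array([ 639.46964517, -353.69498084]), np.float64(180.77429845018554), np.float64(-24.392029596306383))
top 175 (157, array([ 538.65530255, -315.56201855]), np.float64(214.73010165694092), np.float64(-22.42787110909222))
  tank 546 (array([ 637.84554095, -357.1144599 ]), np.float64(184.1524904681791), np.float64(-22.644437968226157))
scene 0 
scene 0 
scene 0
```

Station: mouth at (538.5,-315), yaw -22.45°. The tray is at yaw -22.2° with its nose about 46 mm short of the mouth and 14 mm left of centre. If I enter 24 mm right of centre, the nose clears the left wall's end for any guide offset.

Emit:
{"op": "servo_tool", "data": {"deltas": [{"dp":[5,10,10],"twist":[0,0,0.3],"jaw":0},{"dp":[10,22,25],"twist":[0,0,0.3],"jaw":0},{"dp":[15,34,45],"twist":[0,0,0.3],"jaw":0},{"dp":[20,38,60],"twist":[0,0,0.3],"jaw":0},{"dp":[20,38,75],"twist":[0,0,0.3],"jaw":0},{"dp":[20,38,83],"twist":[0,0,0.3],"jaw":0},{"dp":[20,38,86],"twist":[0,0,0.3],"jaw":0},{"dp":[20,38,86],"twist":[0,0,0.3],"jaw":0}]}}

```text
clock: 6.3
eef_pos: [371.4, -272.0, 21.8]
tool_rot: [0.981, -0.193, -0.001, -0.001]
ft_force: [0.2, -0.6, -1.1]
opening: 13.1
finger_force: 78.1
```

Emit:
{"op": "servo_tool", "data": {"deltas": [{"dp":[0,0,1],"jaw":0},{"dp":[0,0,2],"jaw":0},{"dp":[0,0,2],"jaw":0},{"dp":[0,0,2],"jaw":0}]}}

```text
$.deltas[0]: bad value
```

```bash
cat > rel.py <<'E'
from h import *
M=np.array([538.5,-315]); A=np.radians(-22.45); n=np.array([np.cos(A),np.sin(A)]); t=np.array([-n[1],n[0]])
def rel():
    s=state(); q=s["tool_rot"]; yaw=2*np.degrees(np.arctan2(q[1],q[0])); e=s["eef_pos"]
    T=R.from_quat(q).as_matrix(); nose=(e+T@[145.2,-0.3-.8,0])[:2]-M
    f=s["ft_force"]; print("t %.2f"%s["clock"],"tcp",np.round(e,1),"yaw %.2f"%yaw,"nose x,y",np.round([nose@n,nose@t],1),"F n,t,z",np.round([f[:2]@n,f[:2]@t,f[2]],1),"tq",np.round(s["ft_torque"],2),"op %.1f"%s["opening"])
rel()
E
python3 rel.py; python3 - <<'E'
from h import *
d=get_image("top"); cv2.imwrite("pics/t5.png",cv2.resize(d["image"][180:330,290:460,::-1],(680,600),interpolation=cv2.INTER_CUBIC))
E
```

```text
t 6.30 tcp [ 371.4 -272.    21.8] yaw -22.24 nose x,y [-25.7 -22.4] F n,t,z [ 0.4 -0.5 -1.1] tq [ 0.04  0.1  -0.01] op 13.1
```

View pics/t5.png

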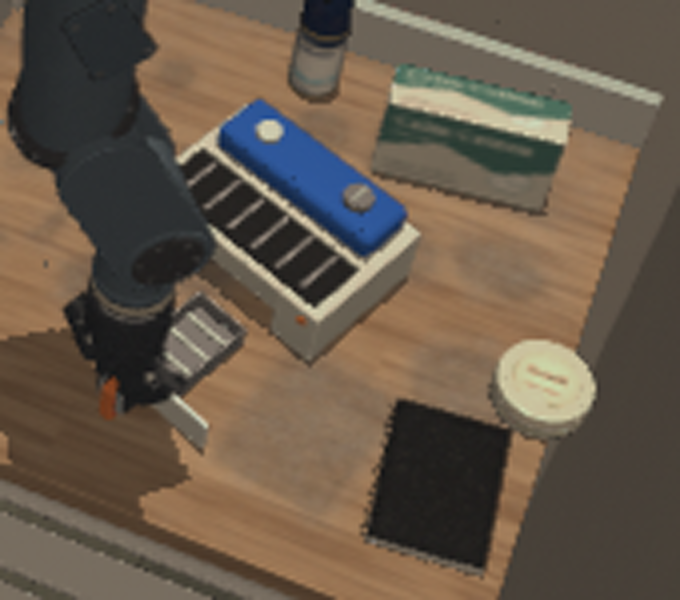

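Picture: the nose, at (205,300)–(243,333), is lined up just inside the mouth's right edge at about (275,325). I'll lower it the last 2 mm and creep in.

Emit:
{"op": "servo_tool", "data": {"deltas": [{"dp":[0,1.5,1],"twist":[0,0,0.2],"jaw":0},{"dp":[3,1.5,2],"twist":[0,0,0.2],"jaw":0},{"dp":[6,1.5,2],"twist":[0,0,0.2],"jaw":0},{"dp":[10,1.5,2],"twist":[0,0,0.2],"jaw":0},{"dp":[14,1.5,2],"twist":[0,0,0.2],"jaw":0},{"dp":[18,1.5,2],"twist":[0,0,0.2],"jaw":0},{"dp":[20,1.5,2],"twist":[0,0,0.2],"jaw":0},{"dp":[20,1.5,2],"twist":[0,0,0.2],"jaw":0}]}}

```text
clock: 7.02
eef_pos: [390.5, -282.1, 20.4]
tool_rot: [0.981, -0.194, 0.001, 0.0]
ft_force: [-0.4, 0.1, -2.3]
opening: 13.1
finger_force: 78.1
```

```bash
python3 rel.py
```

```text
t 7.02 tcp [ 390.5 -282.1   20.4] yaw -22.42 nose x,y [ -4.1 -24.9] F n,t,z [-0.4 -0.1 -2.3] tq [-0.01  0.06  0.  ] op 13.1
```

Emit:
{"op": "servo_tool", "data": {"deltas": [{"dp":[1.5,0,0],"twist":[0,0,0],"jaw":0},{"dp":[3,0,0],"twist":[0,0,0],"jaw":0},{"dp":[4.5,0,0],"twist":[0,0,0],"jaw":0},{"dp":[6,0,0],"twist":[0,0,0],"jaw":0},{"dp":[7.5,0,0],"twist":[0,0,0],"jaw":0},{"dp":[9,0,0],"twist":[0,0,0],"jaw":0},{"dp":[10,0,0],"twist":[0,0,0],"jaw":0},{"dp":[10,0,0],"twist":[0,0,0],"jaw":0}]}}

```text
clock: 7.68
eef_pos: [399.2, -285.5, 20.3]
tool_rot: [0.981, -0.195, 0.0, 0.0]
ft_force: [0.0, -0.7, -1.6]
opening: 13.1
finger_force: 78.1
```

Emit:
{"op": "servo_tool", "data": {"deltas": [{"dp":[1.5,0,0],"twist":[0,0,0],"jaw":0},{"dp":[3,0,0],"twist":[0,0,0],"jaw":0},{"dp":[4.5,0,0],"twist":[0,0,0],"jaw":0},{"dp":[6,0,0],"twist":[0,0,0],"jaw":0},{"dp":[7.5,0,0],"twist":[0,0,0],"jaw":0},{"dp":[9,0,0],"twist":[0,0,0],"jaw":0},{"dp":[10,0,0],"twist":[0,0,0],"jaw":0},{"dp":[10,0,0],"twist":[0,0,0],"jaw":0}]}}

```text
clock: 8.35
eef_pos: [408.5, -289.4, 20.3]
tool_rot: [0.981, -0.195, 0.0, 0.0]
ft_force: [0.2, 0.5, -2.0]
opening: 13.0
finger_force: 78.1
```

Nose is about 16 mm inside without contact; on to about 28 mm.

Emit:
{"op": "servo_tool", "data": {"deltas": [{"dp":[2,0,0],"twist":[0,0,0],"jaw":0},{"dp":[4,0,0],"twist":[0,0,0],"jaw":0},{"dp":[6,0,0],"twist":[0,0,0],"jaw":0},{"dp":[8,0,0],"twist":[0,0,0],"jaw":0},{"dp":[10,0,0],"twist":[0,0,0],"jaw":0},{"dp":[12,0,0],"twist":[0,0,0],"jaw":0},{"dp":[12,0,0.5],"twist":[0,0,0],"jaw":0},{"dp":[12,0,0.5],"twist":[0,0,0],"jaw":0}]}}

```text
clock: 9.02
eef_pos: [419.4, -293.8, 19.7]
tool_rot: [0.981, -0.195, -0.0, -0.0]
ft_force: [-0.5, 0.3, -2.5]
opening: 13.0
finger_force: 78.1
```

```bash
python3 rel.py
```

```text
t 9.02 tcp [ 419.4 -293.8   19.7] yaw -22.44 nose x,y [ 27.  -24.7] F n,t,z [-0.6  0.  -2.5] tq [ 0.02  0.1  -0.03] op 13.0
```

Emit:
{"op": "servo_tool", "data": {"deltas": [{"dp":[0,-1,0],"twist":[0,0,0],"jaw":0},{"dp":[0,-2,0],"twist":[0,0,0],"jaw":0},{"dp":[0,-3,0],"twist":[0,0,0],"jaw":0},{"dp":[0,-3,0],"twist":[0,0,0],"jaw":0}]}}

```text
clock: 9.35
eef_pos: [420.3, -290.6, 19.8]
tool_rot: [0.981, -0.194, -0.0, -0.0]
ft_force: [0.1, 0.0, -1.9]
opening: 12.9
finger_force: 78.1
```

```bash
python3 rel.py
```

```text
t 9.35 tcp [ 420.3 -290.6   19.8] yaw -22.43 nose x,y [ 26.7 -21.4] F n,t,z [ 0.1  0.1 -1.9] tq [ 0.11  0.1  -0.05] op 12.9
```

Emit:
{"op": "servo_tool", "data": {"deltas": [{"dp":[0,-1,0],"twist":[0,0,0],"jaw":0},{"dp":[0,-2,0],"twist":[0,0,0],"jaw":0},{"dp":[0,-3,0],"twist":[0,0,0],"jaw":0},{"dp":[0,-3,0],"twist":[0,0,0],"jaw":0}]}}

```text
clock: 9.68
eef_pos: [421.6, -287.9, 19.8]
tool_rot: [0.981, -0.195, -0.0, -0.0]
ft_force: [0.2, 0.5, -1.8]
opening: 13.2
finger_force: 78.1
```

```bash
python3 rel.py
```

```text
t 9.68 tcp [ 421.6 -287.9   19.8] yaw -22.43 nose x,y [ 26.8 -18.5] F n,t,z [ 0.   0.6 -1.8] tq [0.05 0.1  0.02] op 13.2
```

Emit:
{"op": "servo_tool", "data": {"deltas": [{"dp":[0,-1,0],"twist":[0,0,0],"jaw":0},{"dp":[0,-2,0],"twist":[0,0,0],"jaw":0},{"dp":[0,-3,0],"twist":[0,0,0],"jaw":0},{"dp":[0,-3,0],"twist":[0,0,0],"jaw":0}]}}

```text
clock: 10.02
eef_pos: [422.7, -285.2, 19.8]
tool_rot: [0.981, -0.195, -0.0, -0.0]
ft_force: [0.1, 0.1, -1.3]
opening: 13.3
finger_force: 78.1
```

```bash
python3 rel.py
```

```text
t 10.02 tcp [ 422.7 -285.2   19.8] yaw -22.43 nose x,y [ 26.8 -15.5] F n,t,z [ 0.   0.1 -1.3] tq [ 0.04  0.05 -0.01] op 13.3
```

Emit:
{"op": "servo_tool", "data": {"deltas": [{"dp":[0,-1,0],"twist":[0,0,0],"jaw":0},{"dp":[0,-2,0],"twist":[0,0,0],"jaw":0},{"dp":[0,-3,0],"twist":[0,0,0],"jaw":0},{"dp":[0,-3,0],"twist":[0,0,0],"jaw":0}]}}

```text
clock: 10.35
eef_pos: [423.8, -282.4, 19.8]
tool_rot: [0.981, -0.195, -0.0, -0.0]
ft_force: [0.1, 0.6, -2.1]
opening: 13.0
finger_force: 78.1
```

```bash
python3 rel.py
```

```text
t 10.35 tcp [ 423.8 -282.4   19.8] yaw -22.43 nose x,y [ 26.8 -12.5] F n,t,z [-0.1  0.6 -2.1] tq [0.02 0.03 0.02] op 13.0
```

Emit:
{"op": "servo_tool", "data": {"deltas": [{"dp":[0,-1,0],"twist":[0,0,0],"jaw":0},{"dp":[0,-2,0],"twist":[0,0,0],"jaw":0},{"dp":[0,-3,0],"twist":[0,0,0],"jaw":0},{"dp":[0,-3,0],"twist":[0,0,0],"jaw":0}]}}

```text
clock: 10.68
eef_pos: [425.0, -279.6, 19.8]
tool_rot: [0.981, -0.194, -0.0, -0.0]
ft_force: [1.2, 0.0, -2.0]
opening: 13.1
finger_force: 78.1
```

```bash
python3 rel.py
```

```text
t 10.68 tcp [ 425.  -279.6   19.8] yaw -22.43 nose x,y [26.8 -9.5] F n,t,z [ 1.1  0.5 -2. ] tq [0.04 0.09 0.  ] op 13.1
```

Emit:
{"op": "servo_tool", "data": {"deltas": [{"dp":[0,-1,0],"twist":[0,0,0],"jaw":0},{"dp":[0,-2,0],"twist":[0,0,0],"jaw":0},{"dp":[0,-3,0],"twist":[0,0,0],"jaw":0},{"dp":[0,-3,0],"twist":[0,0,0],"jaw":0}]}}

```text
clock: 11.02
eef_pos: [426.1, -276.9, 19.8]
tool_rot: [0.981, -0.194, -0.0, -0.0]
ft_force: [0.3, -0.7, -2.5]
opening: 13.3
finger_force: 78.1
```

```bash
python3 rel.py
```

```text
t 11.02 tcp [ 426.1 -276.9   19.8] yaw -22.43 nose x,y [26.8 -6.5] F n,t,z [ 0.5 -0.5 -2.5] tq [0.05 0.03 0.  ] op 13.3
```

Emit:
{"op": "servo_tool", "data": {"deltas": [{"dp":[0,-1,0],"twist":[0,0,0],"jaw":0},{"dp":[0,-2,0],"twist":[0,0,0],"jaw":0},{"dp":[0,-3,0],"twist":[0,0,0],"jaw":0},{"dp":[0,-3,0],"twist":[0,0,0],"jaw":0}]}}

```text
clock: 11.35
eef_pos: [427.3, -274.1, 19.8]
tool_rot: [0.981, -0.195, -0.0, -0.0]
ft_force: [-0.4, -0.7, -2.1]
opening: 12.9
finger_force: 78.1
```

```bash
python3 rel.py
```

```text
t 11.35 tcp [ 427.3 -274.1   19.8] yaw -22.43 nose x,y [26.8 -3.5] F n,t,z [-0.1 -0.8 -2.1] tq [0.07 0.09 0.02] op 12.9
```

Emit:
{"op": "servo_tool", "data": {"deltas": [{"dp":[0,-1,0],"twist":[0,0,0],"jaw":0},{"dp":[0,-2,0],"twist":[0,0,0],"jaw":0},{"dp":[0,-3,0],"twist":[0,0,0],"jaw":0},{"dp":[0,-3,0],"twist":[0,0,0],"jaw":0}]}}

```text
clock: 11.68
eef_pos: [428.5, -271.3, 19.8]
tool_rot: [0.981, -0.194, -0.0, -0.0]
ft_force: [-0.5, -0.3, -1.8]
opening: 13.2
finger_force: 78.1
```

```bash
python3 rel.py
```

```text
t 11.68 tcp [ 428.5 -271.3   19.8] yaw -22.43 nose x,y [26.8 -0.5] F n,t,z [-0.4 -0.4 -1.8] tq [ 0.06  0.12 -0.07] op 13.2
```

Emit:
{"op": "servo_tool", "data": {"deltas": [{"dp":[0,-1,0],"twist":[0,0,0],"jaw":0},{"dp":[0,-2,0],"twist":[0,0,0],"jaw":0},{"dp":[0,-3,0],"twist":[0,0,0],"jaw":0},{"dp":[0,-3,0],"twist":[0,0,0],"jaw":0}]}}

```text
clock: 12.02
eef_pos: [429.6, -268.5, 19.8]
tool_rot: [0.981, -0.195, -0.0, -0.0]
ft_force: [0.2, 0.4, -2.4]
opening: 12.5
finger_force: 78.1
```

```bash
python3 rel.py
```

```text
t 12.02 tcp [ 429.6 -268.5   19.8] yaw -22.43 nose x,y [26.8  2.5] F n,t,z [ 0.1  0.4 -2.4] tq [0.05 0.07 0.04] op 12.5
```

Emit:
{"op": "servo_tool", "data": {"deltas": [{"dp":[0,-1,0],"twist":[0,0,0],"jaw":0},{"dp":[0,-2,0],"twist":[0,0,0],"jaw":0},{"dp":[0,-3,0],"twist":[0,0,0],"jaw":0},{"dp":[0,-3,0],"twist":[0,0,0],"jaw":0}]}}

```text
clock: 12.35
eef_pos: [430.7, -265.8, 19.8]
tool_rot: [0.981, -0.194, -0.0, -0.0]
ft_force: [0.4, 0.4, -1.5]
opening: 13.1
finger_force: 78.1
```

```bash
python3 rel.py
```

```text
t 12.35 tcp [ 430.7 -265.8   19.8] yaw -22.43 nose x,y [26.8  5.5] F n,t,z [ 0.2  0.6 -1.5] tq [0.04 0.1  0.05] op 13.1
```

Emit:
{"op": "servo_tool", "data": {"deltas": [{"dp":[0,-1,0],"twist":[0,0,0],"jaw":0},{"dp":[0,-2,0],"twist":[0,0,0],"jaw":0},{"dp":[0,-3,0],"twist":[0,0,0],"jaw":0},{"dp":[0,-3,0],"twist":[0,0,0],"jaw":0}]}}

```text
clock: 12.68
eef_pos: [431.9, -263.0, 19.8]
tool_rot: [0.981, -0.195, -0.0, -0.0]
ft_force: [0.3, -0.3, -2.5]
opening: 12.9
finger_force: 78.1
```

```bash
python3 rel.py
```

```text
t 12.68 tcp [ 431.9 -263.    19.8] yaw -22.43 nose x,y [26.8  8.5] F n,t,z [ 0.3 -0.2 -2.5] tq [0.01 0.16 0.01] op 12.9
```

Emit:
{"op": "servo_tool", "data": {"deltas": [{"dp":[0,-1,0],"twist":[0,0,0],"jaw":0},{"dp":[0,-2,0],"twist":[0,0,0],"jaw":0},{"dp":[0,-3,0],"twist":[0,0,0],"jaw":0},{"dp":[0,-3,0],"twist":[0,0,0],"jaw":0}]}}

```text
clock: 13.02
eef_pos: [433.0, -260.2, 19.8]
tool_rot: [0.981, -0.195, -0.0, -0.0]
ft_force: [-0.1, 0.0, -2.5]
opening: 13.0
finger_force: 78.1
```

```bash
python3 rel.py
```

```text
t 13.02 tcp [ 433.  -260.2   19.8] yaw -22.44 nose x,y [26.8 11.5] F n,t,z [-0.1  0.  -2.5] tq [0.03 0.09 0.02] op 13.0
```

Emit:
{"op": "servo_tool", "data": {"deltas": [{"dp":[0,-1,0],"twist":[0,0,0],"jaw":0},{"dp":[0,-2,0],"twist":[0,0,0],"jaw":0},{"dp":[0,-3,0],"twist":[0,0,0],"jaw":0},{"dp":[0,-3,0],"twist":[0,0,0],"jaw":0}]}}

```text
clock: 13.35
eef_pos: [434.2, -257.4, 19.8]
tool_rot: [0.981, -0.194, -0.0, -0.0]
ft_force: [-0.1, 0.5, -2.8]
opening: 13.2
finger_force: 78.1
```

```bash
python3 rel.py
```

```text
t 13.35 tcp [ 434.2 -257.4   19.8] yaw -22.43 nose x,y [26.8 14.5] F n,t,z [-0.3  0.5 -2.8] tq [0.   0.12 0.03] op 13.2
```

Emit:
{"op": "servo_tool", "data": {"deltas": [{"dp":[0,-1,0],"twist":[0,0,0],"jaw":0},{"dp":[0,-2,0],"twist":[0,0,0],"jaw":0},{"dp":[0,-3,0],"twist":[0,0,0],"jaw":0},{"dp":[0,-3,0],"twist":[0,0,0],"jaw":0}]}}

```text
clock: 13.68
eef_pos: [435.3, -254.7, 19.8]
tool_rot: [0.981, -0.195, -0.0, -0.0]
ft_force: [-0.4, -0.8, -2.5]
opening: 13.2
finger_force: 78.1
```

```bash
python3 rel.py
```

```text
t 13.68 tcp [ 435.3 -254.7   19.8] yaw -22.43 nose x,y [26.8 17.5] F n,t,z [-0.  -0.8 -2.5] tq [ 0.05  0.1  -0.  ] op 13.2
```

Emit:
{"op": "servo_tool", "data": {"deltas": [{"dp":[0,-1,0],"twist":[0,0,0],"jaw":0},{"dp":[0,-2,0],"twist":[0,0,0],"jaw":0},{"dp":[0,-2,0],"twist":[0,0,0],"jaw":0},{"dp":[0,-2,0],"twist":[0,0,0],"jaw":0}]}}

```text
clock: 14.02
eef_pos: [436.1, -253.0, 19.8]
tool_rot: [0.981, -0.195, -0.0, 0.0]
ft_force: [0.2, -0.2, -2.2]
opening: 12.9
finger_force: 78.1
```

```bash
python3 rel.py
```

```text
t 14.02 tcp [ 436.1 -253.    19.8] yaw -22.43 nose x,y [26.9 19.3] F n,t,z [ 0.3 -0.1 -2.2] tq [0.03 0.12 0.02] op 12.9
```

Emit:
{"op": "servo_tool", "data": {"deltas": [{"dp":[0,-1,0],"twist":[0,0,0],"jaw":0},{"dp":[0,-2,0],"twist":[0,0,0],"jaw":0},{"dp":[0,-2,0],"twist":[0,0,0],"jaw":0},{"dp":[0,-2,0],"twist":[0,0,0],"jaw":0}]}}

```text
clock: 14.35
eef_pos: [436.8, -251.1, 19.8]
tool_rot: [0.981, -0.195, -0.0, -0.0]
ft_force: [-0.2, -0.3, -1.7]
opening: 13.3
finger_force: 78.1
```

```bash
python3 rel.py
```

```text
t 14.35 tcp [ 436.8 -251.1   19.8] yaw -22.44 nose x,y [26.9 21.3] F n,t,z [-0.1 -0.4 -1.7] tq [ 0.07  0.07 -0.06] op 13.3
```

Emit:
{"op": "servo_tool", "data": {"deltas": [{"dp":[0,-0.7,0],"twist":[0,0,0],"jaw":0},{"dp":[0,-1.5,0],"twist":[0,0,0],"jaw":0},{"dp":[0,-1.5,0],"twist":[0,0,0],"jaw":0},{"dp":[0,-1.5,0],"twist":[0,0,0],"jaw":0}]}}

```text
clock: 14.68
eef_pos: [437.3, -250.0, 19.8]
tool_rot: [0.981, -0.195, -0.0, 0.0]
ft_force: [-1.4, -1.3, -1.7]
opening: 12.9
finger_force: 78.3
```

```bash
python3 rel.py
```

```text
t 14.68 tcp [ 437.3 -250.    19.8] yaw -22.47 nose x,y [26.9 22.4] F n,t,z [-0.8 -1.7 -1.7] tq [-0.22  0.34 -0.27] op 12.9
```

Contact with the left wall: -1.7 N sideways and -0.27 N m, at nose y about 22.3. That puts the guide centre at about +21, within the stated 22. I'll back off about 1.3 mm and advance gently.

Emit:
{"op": "servo_tool", "data": {"deltas": [{"dp":[0,0.8,0],"twist":[0,0,0],"jaw":0},{"dp":[0,1.7,0],"twist":[0,0,0],"jaw":0},{"dp":[2,1.7,0],"twist":[0,0,0],"jaw":0},{"dp":[4,1.7,0],"twist":[0,0,0],"jaw":0},{"dp":[6,1.7,0],"twist":[0,0,0],"jaw":0},{"dp":[8,1.7,0],"twist":[0,0,0],"jaw":0},{"dp":[10,1.7,0],"twist":[0,0,0],"jaw":0},{"dp":[12,1.7,0],"twist":[0,0,0],"jaw":0}]}}

```text
clock: 15.35
eef_pos: [448.1, -256.1, 19.8]
tool_rot: [0.981, -0.194, 0.0, 0.0]
ft_force: [-0.2, -0.2, -1.8]
opening: 13.1
finger_force: 78.1
```

```bash
python3 rel.py
```

```text
t 15.35 tcp [ 448.1 -256.1   19.8] yaw -22.43 nose x,y [39.2 21.1] F n,t,z [-0.1 -0.3 -1.8] tq [0.04 0.12 0.03] op 13.1
```

Emit:
{"op": "servo_tool", "data": {"deltas": [{"dp":[0.7,0,0],"twist":[0,0,0],"jaw":0},{"dp":[1.4,0,0],"twist":[0,0,0],"jaw":0},{"dp":[2.1,0,0],"twist":[0,0,0],"jaw":0},{"dp":[2.8,0,0],"twist":[0,0,0],"jaw":0},{"dp":[3.5,0,0],"twist":[0,0,0],"jaw":0},{"dp":[4.2,0,0],"twist":[0,0,0],"jaw":0},{"dp":[5,0,0],"twist":[0,0,0],"jaw":0},{"dp":[5,0,0],"twist":[0,0,0],"jaw":0}]}}

```text
clock: 16.02
eef_pos: [452.7, -258.0, 19.9]
tool_rot: [0.981, -0.195, 0.0, 0.0]
ft_force: [1.0, 1.1, -2.6]
opening: 13.0
finger_force: 78.1
```

```bash
python3 rel.py
```

```text
t 16.02 tcp [ 452.7 -258.    19.9] yaw -22.44 nose x,y [44.1 21. ] F n,t,z [ 0.5  1.4 -2.6] tq [0.04 0.11 0.04] op 13.0
```

Emit:
{"op": "servo_tool", "data": {"deltas": [{"dp":[0.6,0,0],"twist":[0,0,0],"jaw":0},{"dp":[1.2,0,0],"twist":[0,0,0],"jaw":0},{"dp":[1.8,0,0],"twist":[0,0,0],"jaw":0},{"dp":[2.4,0,0],"twist":[0,0,0],"jaw":0},{"dp":[3,0,0],"twist":[0,0,0],"jaw":0},{"dp":[3,0,0],"twist":[0,0,0],"jaw":0}]}}

```text
clock: 16.52
eef_pos: [455.4, -259.2, 19.8]
tool_rot: [0.981, -0.195, 0.0, 0.0]
ft_force: [0.4, -0.2, -2.8]
opening: 12.7
finger_force: 78.1
```

```bash
python3 rel.py
```

```text
t 16.52 tcp [ 455.4 -259.2   19.8] yaw -22.44 nose x,y [47.1 21. ] F n,t,z [ 0.4 -0.1 -2.8] tq [0.04 0.09 0.03] op 12.7
```

Emit:
{"op": "servo_tool", "data": {"deltas": [{"dp":[0.7,0,0],"twist":[0,0,0],"jaw":0},{"dp":[1.4,0,0],"twist":[0,0,0],"jaw":0},{"dp":[2.1,0,0],"twist":[0,0,0],"jaw":0},{"dp":[2.8,0,0],"twist":[0,0,0],"jaw":0},{"dp":[3.5,0,0],"twist":[0,0,0],"jaw":0},{"dp":[4.2,0,0],"twist":[0,0,0],"jaw":0},{"dp":[5,0,0],"twist":[0,0,0],"jaw":0},{"dp":[5,0,0],"twist":[0,0,0],"jaw":0}]}}

```text
clock: 17.18
eef_pos: [460.1, -261.1, 19.8]
tool_rot: [0.981, -0.195, 0.0, 0.0]
ft_force: [0.3, 0.4, -1.8]
opening: 13.3
finger_force: 78.1
```

```bash
python3 rel.py
```

```text
t 17.18 tcp [ 460.1 -261.1   19.8] yaw -22.44 nose x,y [52.2 21. ] F n,t,z [ 0.1  0.4 -1.8] tq [0.05 0.13 0.01] op 13.3
```

Past the right wall's end and free. Continuing in.

Emit:
{"op": "servo_tool", "data": {"deltas": [{"dp":[1.5,0,0],"twist":[0,0,0],"jaw":0},{"dp":[3,0,0],"twist":[0,0,0],"jaw":0},{"dp":[4.5,0,0],"twist":[0,0,0],"jaw":0},{"dp":[6,0,0],"twist":[0,0,0],"jaw":0},{"dp":[7.5,0,0],"twist":[0,0,0],"jaw":0},{"dp":[9,0,0],"twist":[0,0,0],"jaw":0},{"dp":[10.5,0,0],"twist":[0,0,0],"jaw":0},{"dp":[12,0,0],"twist":[0,0,0],"jaw":0}]}}

```text
clock: 17.85
eef_pos: [471.1, -265.6, 19.8]
tool_rot: [0.981, -0.195, 0.0, 0.0]
ft_force: [-0.0, -0.6, -2.0]
opening: 13.0
finger_force: 78.1
```

```bash
python3 rel.py
```

```text
t 17.85 tcp [ 471.1 -265.6   19.8] yaw -22.44 nose x,y [64.1 21. ] F n,t,z [ 0.2 -0.6 -2. ] tq [ 0.05  0.08 -0.01] op 13.0
```

Emit:
{"op": "servo_tool", "data": {"deltas": [{"dp":[1.5,0,0],"twist":[0,0,0],"jaw":0},{"dp":[3,0,0],"twist":[0,0,0],"jaw":0},{"dp":[4.5,0,0],"twist":[0,0,0],"jaw":0},{"dp":[6,0,0],"twist":[0,0,0],"jaw":0},{"dp":[7.5,0,0],"twist":[0,0,0],"jaw":0},{"dp":[9,0,0],"twist":[0,0,0],"jaw":0},{"dp":[10.5,0,0],"twist":[0,0,0],"jaw":0},{"dp":[12,0,0],"twist":[0,0,0],"jaw":0}]}}

```text
clock: 18.52
eef_pos: [482.2, -270.2, 19.8]
tool_rot: [0.981, -0.195, -0.0, -0.0]
ft_force: [-0.3, -0.9, -2.5]
opening: 13.1
finger_force: 78.1
```

```bash
python3 rel.py
```

```text
t 18.52 tcp [ 482.2 -270.2   19.8] yaw -22.44 nose x,y [76. 21.] F n,t,z [ 0.  -0.9 -2.5] tq [ 0.04  0.08 -0.02] op 13.1
```

Emit:
{"op": "servo_tool", "data": {"deltas": [{"dp":[1.5,0,0],"twist":[0,0,0],"jaw":0},{"dp":[3,0,0],"twist":[0,0,0],"jaw":0},{"dp":[4.5,0,0],"twist":[0,0,0],"jaw":0},{"dp":[6,0,0],"twist":[0,0,0],"jaw":0},{"dp":[7.5,0,0],"twist":[0,0,0],"jaw":0},{"dp":[9,0,0],"twist":[0,0,0],"jaw":0},{"dp":[10.5,0,0],"twist":[0,0,0],"jaw":0},{"dp":[12,0,0],"twist":[0,0,0],"jaw":0}]}}

```text
clock: 19.18
eef_pos: [493.3, -274.8, 19.8]
tool_rot: [0.981, -0.195, -0.0, -0.0]
ft_force: [-0.6, -0.6, -2.5]
opening: 12.6
finger_force: 78.1
```

```bash
python3 rel.py
```

```text
t 19.18 tcp [ 493.3 -274.8   19.8] yaw -22.44 nose x,y [88. 21.] F n,t,z [-0.3 -0.8 -2.5] tq [0.01 0.07 0.03] op 12.6
```

Emit:
{"op": "servo_tool", "data": {"deltas": [{"dp":[1.5,0,0.3],"twist":[0,0,0],"jaw":0},{"dp":[3,0,0.6],"twist":[0,0,0],"jaw":0},{"dp":[4.5,0,0.8],"twist":[0,0,0],"jaw":0},{"dp":[6,0,0.8],"twist":[0,0,0],"jaw":0},{"dp":[7.5,0,0.8],"twist":[0,0,0],"jaw":0},{"dp":[9,0,0.8],"twist":[0,0,0],"jaw":0},{"dp":[10,0,0.8],"twist":[0,0,0],"jaw":0},{"dp":[10,0,0.8],"twist":[0,0,0],"jaw":0}]}}

```text
clock: 19.85
eef_pos: [502.0, -278.2, 19.4]
tool_rot: [0.981, -0.195, -0.001, -0.0]
ft_force: [-3.7, 1.4, 5.2]
opening: 12.7
finger_force: 79.2
```

```bash
python3 rel.py
```

```text
t 19.85 tcp [ 502.  -278.2   19.4] yaw -22.43 nose x,y [97.4 21.3] F n,t,z [-3.9 -0.1  5.2] tq [0.29 0.54 0.02] op 12.7
```

Emit:
{"op": "servo_tool", "data": {"deltas": [{"dp":[0,0,-0.5],"twist":[0,0,0],"jaw":0},{"dp":[0.7,0,-0.5],"twist":[0,0,0],"jaw":0},{"dp":[1.4,0,-0.5],"twist":[0,0,0],"jaw":0},{"dp":[2,0,-0.5],"twist":[0,0,0],"jaw":0},{"dp":[2,0,-0.5],"twist":[0,0,0],"jaw":0}]}}

```text
clock: 20.27
eef_pos: [504.6, -279.5, 19.4]
tool_rot: [0.981, -0.195, 0.0, 0.0]
ft_force: [0.3, -0.4, -0.5]
opening: 13.0
finger_force: 78.5
```

```bash
python3 rel.py
```

```text
t 20.27 tcp [ 504.6 -279.5   19.4] yaw -22.44 nose x,y [100.3  21. ] F n,t,z [ 0.4 -0.2 -0.5] tq [0.01 0.11 0.06] op 13.0
```

It was only table friction; the tray is free again. Next comes the plunger.

Emit:
{"op": "servo_tool", "data": {"deltas": [{"dp":[0.7,0,0],"twist":[0,0,0],"jaw":0},{"dp":[1.4,0,0],"twist":[0,0,0],"jaw":0},{"dp":[2.1,0,0],"twist":[0,0,0],"jaw":0},{"dp":[2.8,0,0],"twist":[0,0,0],"jaw":0},{"dp":[3.5,0,0],"twist":[0,0,0],"jaw":0},{"dp":[4,0,0],"twist":[0,0,0],"jaw":0},{"dp":[4,0,0],"twist":[0,0,0],"jaw":0}]}}

```text
clock: 20.85
eef_pos: [508.1, -280.9, 19.4]
tool_rot: [0.981, -0.195, 0.0, 0.0]
ft_force: [0.3, -0.1, -2.3]
opening: 13.1
finger_force: 78.4
```

```bash
python3 rel.py
```

```text
t 20.85 tcp [ 508.1 -280.9   19.4] yaw -22.44 nose x,y [104.1  21. ] F n,t,z [ 0.3  0.  -2.3] tq [0.02 0.06 0.06] op 13.1
```

Emit:
{"op": "servo_tool", "data": {"deltas": [{"dp":[0.6,0,0],"twist":[0,0,0],"jaw":0},{"dp":[1.2,0,0],"twist":[0,0,0],"jaw":0},{"dp":[1.8,0,0],"twist":[0,0,0],"jaw":0},{"dp":[2.4,0,0],"twist":[0,0,0],"jaw":0},{"dp":[3,0,0],"twist":[0,0,0],"jaw":0},{"dp":[3,0,0],"twist":[0,0,0],"jaw":0}]}}

```text
clock: 21.35
eef_pos: [510.0, -281.5, 19.4]
tool_rot: [0.981, -0.195, -0.001, -0.0]
ft_force: [-4.2, 0.5, 1.6]
opening: 12.7
finger_force: 78.6
```

```bash
python3 rel.py
```

```text
t 21.35 tcp [ 510.  -281.5   19.4] yaw -22.44 nose x,y [106.   21.2] F n,t,z [-4.1 -1.2  1.6] tq [ 0.15  0.78 -0.07] op 12.7
```

Plunger reached, at about 4 N. I'm continuing gently; arm stiffness looks like about 4 N/mm.

Emit:
{"op": "servo_tool", "data": {"deltas": [{"dp":[0.6,0,0],"twist":[0,0,0],"jaw":0},{"dp":[1.2,0,0],"twist":[0,0,0],"jaw":0},{"dp":[1.8,0,0],"twist":[0,0,0],"jaw":0},{"dp":[2.4,0,0],"twist":[0,0,0],"jaw":0},{"dp":[3,0,0],"twist":[0,0,0],"jaw":0},{"dp":[3.6,0,0],"twist":[0,0,0],"jaw":0},{"dp":[4,0,0],"twist":[0,0,0],"jaw":0},{"dp":[4,0,0],"twist":[0,0,0],"jaw":0}]}}

```text
clock: 22.02
eef_pos: [513.8, -283.1, 19.4]
tool_rot: [0.981, -0.195, -0.001, -0.0]
ft_force: [-4.7, 1.7, 0.9]
opening: 13.0
finger_force: 78.6
```

```bash
python3 rel.py
```

```text
t 22.02 tcp [ 513.8 -283.1   19.4] yaw -22.44 nose x,y [110.2  21.2] F n,t,z [-5.  -0.2  0.9] tq [ 0.17  0.71 -0.08] op 13.0
```

Emit:
{"op": "servo_tool", "data": {"deltas": [{"dp":[0.5,0,0],"twist":[0,0,0],"jaw":0},{"dp":[1,0,0],"twist":[0,0,0],"jaw":0},{"dp":[1.5,0,0],"twist":[0,0,0],"jaw":0},{"dp":[2,0,0],"twist":[0,0,0],"jaw":0},{"dp":[2,0,0],"twist":[0,0,0],"jaw":0}]}}

```text
clock: 22.43
eef_pos: [515.2, -283.6, 19.4]
tool_rot: [0.981, -0.194, -0.001, -0.0]
ft_force: [-5.6, 1.7, 2.3]
opening: 13.0
finger_force: 78.8
```

```bash
python3 rel.py
```

```text
t 22.43 tcp [ 515.2 -283.6   19.4] yaw -22.42 nose x,y [111.7  21.3] F n,t,z [-5.8 -0.6  2.3] tq [ 0.19  0.82 -0.08] op 13.0
```

Emit:
{"op": "servo_tool", "data": {"deltas": [{"dp":[0.5,0,0],"twist":[0,0,0],"jaw":0},{"dp":[1,0,0],"twist":[0,0,0],"jaw":0},{"dp":[1,0,0],"twist":[0,0,0],"jaw":0},{"dp":[1,0,0],"twist":[0,0,0],"jaw":0}]}}

```text
clock: 22.77
eef_pos: [515.2, -283.6, 19.4]
tool_rot: [0.981, -0.194, -0.002, -0.001]
ft_force: [-8.2, 1.5, 3.6]
opening: 13.2
finger_force: 79.0
```

```bash
python3 rel.py
```

```text
t 22.77 tcp [ 515.2 -283.6   19.4] yaw -22.40 nose x,y [111.7  21.3] F n,t,z [-8.2 -1.7  3.6] tq [ 0.08  1.03 -0.06] op 13.2
```

Emit:
{"op": "servo_tool", "data": {"deltas": [{"dp":[0.3,0,0],"twist":[0,0,0],"jaw":0},{"dp":[0.6,0,0],"twist":[0,0,0],"jaw":0},{"dp":[0.6,0,0],"twist":[0,0,0],"jaw":0}]}}

```text
clock: 23.02
eef_pos: [515.2, -283.6, 19.4]
tool_rot: [0.981, -0.194, -0.003, -0.001]
ft_force: [-9.4, 1.3, 4.9]
opening: 13.1
finger_force: 79.2
```

```bash
python3 - <<'E'
from rel import *
w=get_image("wrist"); s=state(); w["eef"]=s["eef_pos"];w["rot"]=s["tool_rot"]
cv2.imwrite("pics/w6.png",w["image"][...,::-1]); np.save("wrist6.npy",w,allow_pickle=True)
E
```

```text
t 23.02 tcp [ 515.2 -283.6   19.4] yaw -22.40 nose x,y [111.6  21.3] F n,t,z [-9.2 -2.4  4.9] tq [ 0.08  1.18 -0.06] op 13.1
```

View pics/w6.png

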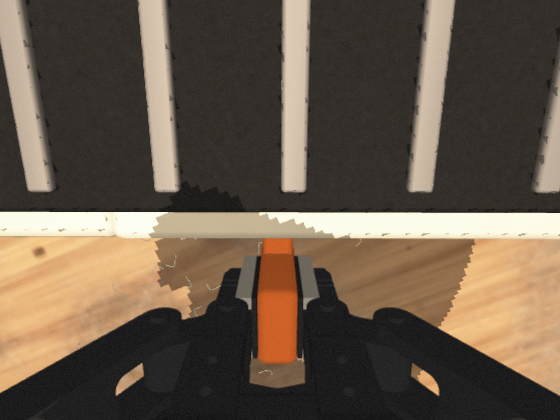

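The wrist view shows the station's front edge horizontal at row 238, so the tray is square to it. I'll measure the edge's distance from the handle, which should be 36 mm when home.

```bash
python3 - <<'E'
from h import *
w=np.load("wrist6.npy",allow_pickle=True).item(); P=wcloud(w); T=R.from_quat(w["rot"]).as_matrix(); t=(P-w["eef"])@T
for u in (60,120,180,380,440,500,540):
    c=t[:,u]; z=-c[:,2]+w["eef"][2]; k=np.where((z>60)&(z<85))[0]; k=k[k<245]
    print(u,"edge row",k.max(),"tool xyz",np.round(c[k.max()],1),"h %.1f"%z[k.max()], "hgt at row225 %.1f"%z[225])
hsv=cv2.cvtColor(w["image"],cv2.COLOR_RGB2HSV); m=(hsv[...,0]<14)&(hsv[...,1]>170)&(hsv[...,2]>130); p=t[m]; z=-p[:,2]+w["eef"][2]; p=p[(z>46)&(z<60)]
print("handle top x",np.percentile(p[:,0],[1,99]),"y",np.percentile(p[:,1],[1,99]))
E
```

```text
60 edge row 236 tool xyz [ 35.2 -58.9 -45.1] h 64.5 hgt at row225 67.2
120 edge row 236 tool xyz [ 35.9 -41.9 -47. ] h 66.4 hgt at row225 66.2
180 edge row 237 tool xyz [ 35.7 -25.9 -47.2] h 66.6 hgt at row225 66.6
380 edge row 238 tool xyz [ 34.4  27.7 -44.5] h 64.0 hgt at row225 67.1
440 edge row 238 tool xyz [ 34.6  43.8 -44.9] h 64.3 hgt at row225 65.8
500 edge row 238 tool xyz [ 35.   59.5 -45.9] h 65.3 hgt at row225 66.7
540 edge row 238 tool xyz [ 35.   70.1 -45.9] h 65.4 hgt at row225 66.5
handle top x [-14.32318948  12.42120245] y [-6.58895476  5.90736184]
```

The distance is 36.05 mm, so the tray is home. I'll ease off, release and go straight up.

Emit:
{"op": "servo_tool", "data": {"deltas": [{"dp":[-0.5,0,0],"twist":[0,0,0],"jaw":0},{"dp":[-1,0,-0.3],"twist":[0,0,0],"jaw":0},{"dp":[-1,0,-0.3],"twist":[0,0,0],"jaw":0.3},{"dp":[-1,0,-0.3],"twist":[0,0,0],"jaw":0.6},{"dp":[-1,0,-0.3],"twist":[0,0,0],"jaw":0.6},{"dp":[-1,0,-0.3],"twist":[0,0,0],"jaw":0.6},{"dp":[-1,0,-0.3],"twist":[0,0,0],"jaw":0.6},{"dp":[-1,0,-0.3],"twist":[0,0,0],"jaw":0.6}]}}

```text
clock: 23.73
eef_pos: [517.4, -284.8, 20.0]
tool_rot: [0.981, -0.195, 0.001, 0.0]
ft_force: [-0.1, 0.1, 0.7]
opening: 51.1
finger_force: 0.0
```

Emit:
{"op": "servo_tool", "data": {"deltas": [{"dp":[0,0,-10],"twist":[0,0,0],"jaw":0.6},{"dp":[0,0,-25],"twist":[0,0,0],"jaw":0.6},{"dp":[0,0,-45],"twist":[0,0,0],"jaw":0.6},{"dp":[0,0,-65],"twist":[0,0,0],"jaw":0.6},{"dp":[0,0,-85],"twist":[0,0,0],"jaw":0.6},{"dp":[0,0,-105],"twist":[0,0,0],"jaw":0.6},{"dp":[-20,0,-120],"twist":[0,0,0],"jaw":0.6},{"dp":[-40,0,-130],"twist":[0,0,0],"jaw":0.6}]}}

```text
clock: 24.4
eef_pos: [481.1, -270.2, 152.4]
tool_rot: [0.981, -0.194, 0.002, 0.001]
ft_force: [-0.3, 0.2, -0.3]
opening: 51.1
finger_force: 0.0
```

Emit:
{"op": "servo_tool", "data": {"deltas": [{"dp":[-15,0,0],"twist":[0,0,0],"jaw":0.6},{"dp":[-30,0,0],"twist":[0,0,0],"jaw":0.6},{"dp":[-40,0,0],"twist":[0,0,0],"jaw":0.6},{"dp":[-40,0,0],"twist":[0,0,0],"jaw":0.6},{"dp":[-40,0,0],"twist":[0,0,0],"jaw":0.6}]}}

```text
clock: 24.82
eef_pos: [443.1, -254.2, 150.3]
tool_rot: [0.981, -0.195, 0.001, 0.0]
ft_force: [0.7, 0.1, -0.5]
opening: 51.7
finger_force: 0.0
```

```bash
python3 - <<'E'
from h import *
s=state(); print(s["clock"],s["eef_pos"])
w=get_image("wrist"); w["eef"]=s["eef_pos"];w["rot"]=s["tool_rot"]; P=wcloud(w); T=R.from_quat(w["rot"]).as_matrix(); t=(P-w["eef"])@T
cv2.imwrite("pics/w7.png",w["image"][...,::-1])
h=P[...,2]; hsv=cv2.cvtColor(w["image"],cv2.COLOR_RGB2HSV); m=(hsv[...,0]<14)&(hsv[...,1]>170)&(hsv[...,2]>130)
p=t[m]; z=P[m][:,2]; p=p[(z>46)&(z<60)]; print("handle x",np.percentile(p[:,0],[1,99]),"y",np.percentile(p[:,1],[1,99]),"h",np.percentile(P[m][:,2],98))
q=t.reshape(-1,3); hh=h.reshape(-1); hx=np.percentile(p[:,0],[1,99]).mean()
k=(abs(hh-41)<4)&(abs(q[:,1])<110)&(q[:,0]>hx+20)&(q[:,0]<hx+50); 
if k.sum()>20: print("panel top",np.percentile(q[k][:,0]-hx,[2,50,98]),line(q[k]))
k=(abs(hh-66)<3)&(abs(q[:,1])<110)&(q[:,0]>hx+20)&(q[:,0]<hx+60)
if k.sum()>20: 
  for y in (-60,-30,30,60): print("station edge",y,np.percentile(q[k&(abs(q[:,1]-y)<8)][:,0]-hx,3))
E
```

```text
24.8167 [ 443.08983606 -254.19076717  150.26244441]
handle x [ 62.32311375 112.08181645] y [ -7.69636077 114.80515944] h 57.549023432614945
panel top [20.06634187 22.86089542 25.41077761] (2780, array([110.19744631,  10.33227406]), np.float64(191.11163773105017), np.float64(-0.15237883251052625))
station edge -60 25.566490564502377
station edge -30 25.33733274831655
station edge 30 25.341762718115483
station edge 60 25.232619597788858
```

View pics/w7.png

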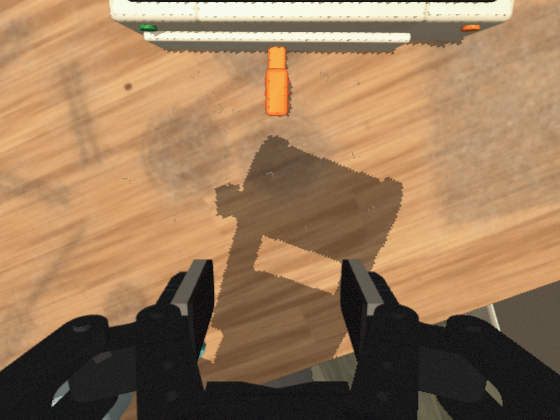

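The view shows the panel, at row 38, parallel and flush under the station front, with the handle free at (277,80). The stray orange spot at (470,28) is the station's lamp, which upset the handle percentile. Using the handle's rear end instead puts the station edge 36 mm ahead of the handle centre, so the tray is home.

```bash
python3 -c "
from workcell import close_job; print(close_job())"
```

```text
the job is handed in; nothing more can be done
None
```

The drip tray is released in the bay with its front panel flush and square against the station (36 mm from handle to station front, as it should be). The wrist force peaked at about 9 N, and the job was handed in about 25 s in; the hand-in call did not return a verdict.

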